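# Unhook the washing basket from the draining stand and nest it in its beaker

## Robot

A 7-joint arm with a two-finger parallel gripper is mounted at the origin on the work surface. World frame = base frame: x ahead of the robot, y to its left, z up, the work surface at z = 0. Lengths are in m, angles in rad, forces in N, time in s.
With the tool pointing down it reaches from about 0.4 to 0.9 m from the base axis. Payload 5.6 kg.
Tool frame: the origin (TCP) lies midway between the tips of the shut fingers; the grasp point (between the pads) lies 19 mm behind it; z points along the fingers, y is the line along which they close (so a half turn about z gives the same grasp; the last joint's range is limited). The gripper opens to 92 mm and grips with 3 to 60 N. Pads are 20 mm wide; open, the fingers measure 128 mm over their backs; the gripper's body (75 mm by 189 mm) begins 69 mm behind the grasp point.
Start: joints at [-1.377, 0.468, -0.012, 1.603, 0.006, 1.071, -0.056], TCP at [0.153, 0.632, 0.215] pointing down, gripper open.
Joint ranges: [-2.53, 2.53], [-0.31, 2.02], [-1.57, 1.55], [0.28, 2.44], [-1.29, 4.43], [0.15, 1.84], [-2.92, 2.92]. Speed limits (rad/s): [2.57, 2.57, 3.14, 3.14, 3.14, 3.14, 3.14].

## Interface

Orientations are given as a 3x3 rotation matrix whose columns are the frame's x, y, z axes.
In Python, from station import env, effector, solver, viewer, workorder, search_frame, tip_of gives the robot as it stands. Calls block until the motion is done:
- env.reach(position, orientation): joint-space move of the TCP to a pose.
- env.movel(position, frame=None, rate=0.15): straight line of the TCP; frame=None keeps the orientation; rate is the mean speed in m/s.
- env.goto_joints(angles): joint-space move.
- effector.release() and effector.grasp(squeeze=None): open the fingers fully, or close them until they stop; squeeze is the grip in N (None keeps the last).
- env.pause(seconds).
- solver.inverse_kinematics(position, orientation): joint angles nearest the present ones, or None.
- env.sense(): the state.
- viewer.read_camera(name): name is "scene" or "top"; returns (picture, depth): 420x560x3 uint8, red, green, blue; 420x560 float32, m along the optical axis (not along the pixel's ray), 0 where there is no reading.
- viewer.camera_info(name): a dict with "intrinsics" (3x3 intrinsics, pixels), "dist_coeffs" ([k1, k2, p1, p2, k3] as OpenCV has them; the pictures are not rectified), "eye" and "rotation" of the camera in the world. Camera axes: x right, y up, looking along -z (the intrinsics and any distortion apply to the point x, -y, -z); pixel columns grow to the right and rows downward; lengths in m; the calibration is good to about 2 mm. A picture is of the moment at which its call begins. camera_info takes no time and is no camera call.
A pose or a line that the arm cannot do raises env.PlanningError and nothing moves.
- workorder.finish_job(): hands the job in; it is judged then, once.
Trained networks look in the newest picture that a camera, given by its name, has taken for a name from the list of things; names that differ only in an ending like _2 or _b are one class to them, and where a whole thing is asked for, a point or a joint stands for the part that bears it (a point fixed in the world has none). Each returns a list of dicts, best first, with "score" (0 to 1); they miss things now and then, are a little off and sometimes report something else, mostly with a low value. They report only what shows in the picture. A call takes as long as a camera call. They do not tell look-alikes from the thing itself.
- search_frame(camera, name): "at" ([x, y, z] in m, in world coordinates, good to about 4 mm: the middle of the surface that is visible of it).
- tip_of(camera, name): "at" ([x, y, z] in m, in world coordinates, good to about 4 mm: a listed point, or the origin of a listed thing).
The state is a dict: "t": time; "joint_positions": joint angles; "joint_velocities": joint speeds; "tau": joint torques, N m; "ee_pos": TCP position; "tcp_rot": TCP orientation; "wrist_force": force on the tool from outside, world axes, zero at the start; "moment": the same for the moment, N m; "gripper_width": finger opening in m; "grasp_force": force on a finger pad.
Only numpy, scipy, OpenCV 4.12 (cv2) and the standard library are available. Lean on these libraries where they do the work, as an engineer would, in place of code of your own. Each camera call takes 0.05 s, during which the arm holds its last target. There are 200 camera calls.

## Task

Push the green gate of the draining stand fully aside, then push the hung white basket along the keyhole slot until its orange cross-bar is home against the red stops, without gripping or straddling its handle on the way. Then take it by the orange grip, lift it straight up out of the slot's wide end and set it down gently, fully seated and upright, inside the blue tapered beaker. Keep the beaker standing and leave the brown bottles and the white dish alone.

Things in the scene. Friction and masses are not known exactly. Their poses are not given: they have to be found in the camera images.
- stand: Grey metal draining stand, fixed: level plate 180 (x) x 275 (y) x 8 mm on four legs, plate top 108 mm above the bench. Origin on the bench; in the stand's frame the plate spans x -90..90, y -150..125 mm. A keyhole slot runs along y at x = 0, 18 mm wide from y = -130 to 23, then a wide end, an octagonal opening 84 mm across centred at y = 65. z up; yaw varies by up to 0.4 rad either way.
- wide_end (a point): Centre of the slot's wide end, at the plate's top (108 mm above the bench); axes as the stand's. Two red end stops, 12 mm tall, stand on the plate on either side at x = +-(44..74) mm from here; their faces, 14 mm beyond this point in +y, stop the hung basket's cross-bar when the basket is centred here (to about 2 mm).
- gate (a joint): Green gate bar across the slot, between basket and wide end: in the stand's frame y -15..5 mm, from the plate to 30 mm above it. It slides to the stand's +x; in m: 0 = shut (spans x -12..62 mm), 0.080 = open, at its stop; clear of the cross-bar above 0.070. Starts at 0 to 0.012. Stays where left; about 2 N of friction. Its guide blocks, at x 66..90 mm, are 30 mm high.
- gate_tab (a point): On the upright tab at the gate's end (14 mm in the stand's x, 20 mm wide in its y, rising to 67 mm above the plate, 175 mm above the bench): the middle of its face on the stand's -x side, 156 mm above the bench. Push this face towards the stand's +x to open the gate.
- basket: White tapered basket, 60 mm high, 50 mm wide at base, 68 mm at rim, 0.2-0.4 kg; origin: centre of underside, z up. A stem 12 (x) x 20 (y) mm rises through the slot to an orange cross-bar 110 (x) x 24 (y) x 10 mm, underside 88 mm above the origin, resting on the plate across the slot. Hung, the origin is 20 mm above the bench, its axes within 0.3 rad of the stand's. The cup passes only the wide end.
- basket_grip (a point): On the axis of the upright round orange grip, 20 mm in diameter, which stands on the middle of the cross-bar from 98 to 150 mm above the basket's underside. This point is 128 mm above the underside.
- beaker: Blue tapered open beaker, loose, 68 mm high, outer diameter 68 mm at the base and 92 mm at the rim, wall 4 mm, floor 6 mm thick, 0.45 kg; origin at the centre of its underside, z up. The basket fits inside with about 5 mm to spare all round and sits on its floor.
- beaker_in (a point): Centre of the beaker's inner floor (6 mm above its underside), where the basket's origin comes to rest.
- bottle_a: Brown reagent bottle with black cap, 66 mm in diameter, 135 mm tall, bystander; origin under its centre.
- bottle_b: A second, equal brown bottle, bystander; origin under its centre.
- dish: White ceramic dish, 90 mm in diameter, 35 mm high, bystander; origin under its centre.
There are look-alikes about, which are no part of the job. Several things have the shape of the basket; the one meant has the colours described above. There is more than one size of the beaker; the one meant has the size given above.

How it is judged:
On the way, in this order (a step that is already met when the one before it is completed fails the run):
1. the gate is pushed aside, clear of the cross-bar (value of joint gate above 0.07 m), for 0.2 s.
2. the basket, still hanging, is in the wide end with its cross-bar at the stops (y of basket in the frame of stand between 0.056 and 0.076 m and x of basket in the frame of stand between -0.012 and 0.012 m and height (world z) of basket below 0.025 m and angle between basket's own z axis and vertical below 0.1 rad and value of joint gate above 0.07 m), for 0.2 s.
3. the basket is lifted out above the plate (height (world z) of basket above 0.112 m), for 0.1 s.
At the end, for the whole second after the job is handed in: The basket stands in the beaker: its underside within 5 mm of the inner floor and 10 mm of its centre, both upright within 0.10 rad, at rest and released, the beaker standing on the bench; the gate is still open (above 0.070) (horizontal distance between basket and beaker_in below 0.01 m and z of basket in the frame of beaker_in below 0.005 m and angle between each of basket, beaker's own z axis and vertical below 0.1 rad and height (world z) of beaker below 0.004 m and linear speed of each of basket, beaker below 0.02 m/s and value of joint gate above 0.07 m); the robot touches nothing.
It fails at once if the handle is gripped or straddled by the fingers before the basket is at the wide end (grasp point within the cross-bar or grip, in contact, more than 25 mm short of the wide end's centre) (y of basket in the frame of stand below 0.04 m and height (world z) of basket below 0.09 m and contact force between the fingers and basket above 0.5 N and x of the grasp point in the frame of basket between -0.06 and 0.06 m and y of the grasp point in the frame of basket between -0.014 and 0.014 m and z of the grasp point in the frame of basket between 0.08 and 0.15 m).
It fails at once if the basket is dropped into the beaker (faster than 0.5 m/s inside it) (horizontal distance between basket and beaker below 0.04 m and z of basket in the frame of beaker below 0.06 m and linear speed of basket above 0.5 m/s).
It fails at once if the beaker is knocked over (angle between beaker's own z axis and vertical above 0.35 rad).
It fails at once if a bottle or the dish is pushed more than 30 mm or tipped (distance of any of bottle_a, bottle_b, dish from where it was at the start of the episode above 0.03 m or angle between any of bottle_a, bottle_b, dish's own z axis and vertical above 0.3 rad).
It also fails if it takes over 64 s, if anything falls off the work surface, if the arm or the gripper's body presses on something with over 40 N, if the wrist force passes 120 N, or if a joint passes its speed limit or range.

## Working session

There is one attempt and no reset: what is moved stays moved. The work goes in short steps, each a Python script; the robot and the scene stay as the last script left them, time stands still between calls to the robot, and variables do not carry over. Pictures are saved under pics/ and viewed, at most 10 in all, crops included, and the job is handed in when it is done.

```bash
mkdir -p pics; cat > h.py <<'E'
import numpy as np, cv2
from station import env, effector, solver, viewer, workorder, search_frame, tip_of
def shot(n,f=None):
    p,d=viewer.read_camera(n)
    if f: cv2.imwrite('pics/'+f,p[:,:,::-1])
    return p,d
def cloud(n,d):
    i=viewer.camera_info(n); K=np.array(i['intrinsics']);D=np.array(i['dist_coeffs'])
    v,u=np.mgrid[0:420,0:560]
    q=cv2.undistortPoints(np.stack([u,v],-1).reshape(-1,1,2).astype(float),K,D).reshape(420,560,2)
    c=np.stack([q[...,0]*d,-q[...,1]*d,-d],-1)
    w=c@np.array(i['rotation']).T+np.array(i['eye']); w[d<=0]=np.nan
    return w
def proj(n,P):
    i=viewer.camera_info(n);c=(np.array(P)-i['eye'])@np.array(i['rotation'])
    return cv2.projectPoints((c*[1,-1,-1]).reshape(1,1,3),np.zeros(3),np.zeros(3),np.array(i['intrinsics']),np.array(i['dist_coeffs']))[0].ravel()
E
python3 - <<'E'
from h import *
np.set_printoptions(precision=3,suppress=True)
for c in ['scene','top']:
    p,d=shot(c,c+'0.png'); np.savez(c+'0',p=p,w=cloud(c,d))
    print(c,viewer.camera_info(c)['eye'])
    for n in ['stand','wide_end','gate','gate_tab','basket','basket_grip','beaker','beaker_in','bottle_a','dish']:
        print(n,[(np.array(r['at']),round(r['score'],2),proj(c,r['at']).round()) for r in tip_of(c,n)] if n!='gate' else [(np.array(r['at']),r['score']) for r in search_frame(c,n)])
print(env.sense()['t'])
E
```

```text
scene [1.31  0.312 0.89 ]
stand [(array([ 0.541, -0.125, -0.002]), 0.86, array([234., 225.]))]
wide_end [(array([ 0.548, -0.056,  0.109]), 0.72, array([255., 203.]))]
gate [(array([ 0.558, -0.13 ,  0.137]), 0.69)]
gate_tab [(array([ 0.531, -0.134,  0.157]), 0.79, array([229., 177.]))]
basket [(array([ 0.481, -0.37 , -0.003]), 0.95, array([169., 190.]))]
basket_grip [(array([ 0.479, -0.369,  0.127]), 0.91, array([162., 154.])), (array([ 0.536, -0.201,  0.153]), 0.56, array([204., 173.]))]
beaker [(array([ 0.44 ,  0.109, -0.001]), 0.72, array([328., 222.])), (array([0.457, 0.242, 0.001]), 0.71, array([374., 239.]))]
beaker_in [(array([0.456, 0.25 , 0.006]), 0.74, array([377., 238.])), (array([0.444, 0.105, 0.004]), 0.66, array([326., 222.]))]
bottle_a [(array([ 0.739,  0.097, -0.001]), 0.8, array([284., 306.])), (array([0.65 , 0.229, 0.001]), 0.67, array([350., 294.])), (array([ 0.551,  0.405, -0.   ]), 0.19, array([430., 284.]))]
dish [(array([ 0.553,  0.404, -0.003]), 0.66, array([429., 285.]))]
top [0.398 0.03  1.561]
stand [(array([ 0.541, -0.127,  0.001]), 0.64, array([321., 230.]
[... 501 characters left out ...]
aker [(array([ 0.436,  0.11 , -0.003]), 0.98, array([241., 264.])), (array([0.453, 0.245, 0.001]), 0.97, array([196., 257.]))]
beaker_in [(array([0.452, 0.243, 0.007]), 0.88, array([196., 257.])), (array([ 0.445,  0.108, -0.001]), 0.65, array([242., 261.])), (array([ 0.532, -0.132,  0.155]), 0.56, array([329., 229.]))]
bottle_a [(array([0.737, 0.099, 0.002]), 0.71, array([248., 164.])), (array([0.656, 0.228, 0.001]), 0.69, array([204., 189.]))]
dish [(array([ 0.551,  0.4  , -0.001]), 0.67, array([146., 222.])), (array([0.452, 0.242, 0.006]), 0.62, array([197., 257.])), (array([ 0.535, -0.202,  0.147]), 0.48, array([354., 228.])), (array([0.449, 0.245, 0.001]), 0.26, array([196., 258.]))]
1.1
```

```bash
python3 - <<'E'
import cv2
t=cv2.imread('pics/top0.png');s=cv2.imread('pics/scene0.png')
a=cv2.resize(t[160:300,130:440],None,fx=2.5,fy=2.5,interpolation=2)
cv2.imwrite('pics/top_c.png',a)
cv2.imwrite('pics/scene_c.png',cv2.resize(s[120:320,130:450],None,fx=2.5,fy=2.5,interpolation=2))
E
```

```text
(no output)
```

View pics/top_c.png

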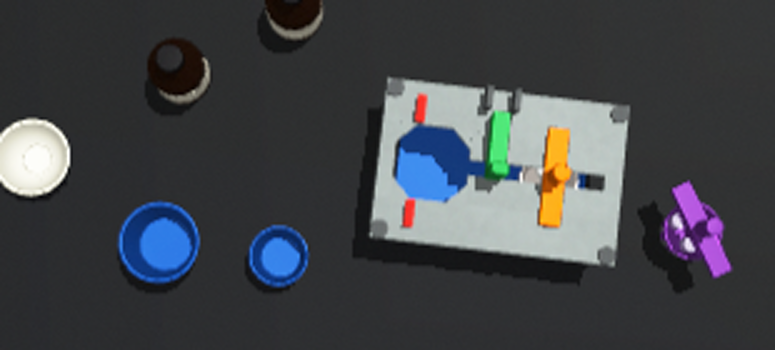

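View pics/scene_c.png

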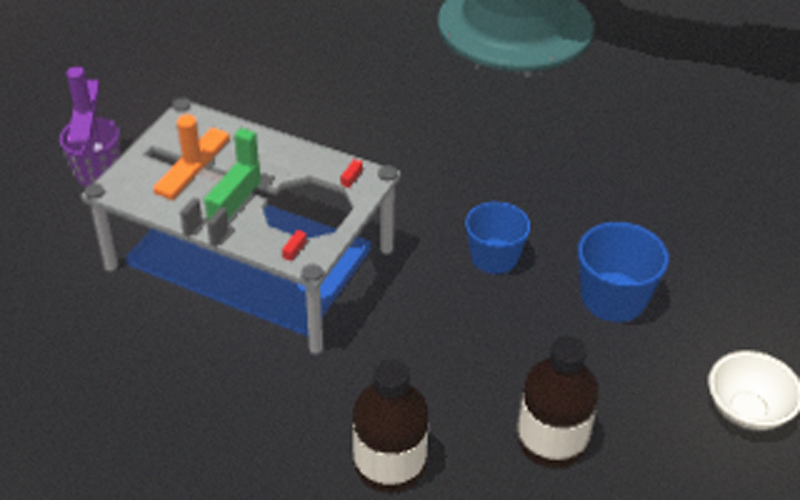

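The top crop shows three sets of look-alikes:
- **Baskets:** the orange-handled one hung in the slot (crop 555,175; full image 352,230) fits. The purple one on the bench (crop 705,230; full image 412,252) is a decoy.
- **Beakers:** the large one (crop 158,242; full image 193,257) and the small one (crop 278,257; full image 241,263). I'll measure the rims to decide.
- **Gate:** the green tab is at crop (498,170), and the gate opens upwards in the image (+x).

```bash
python3 - <<'E'
from h import *
from scipy.optimize import minimize
np.set_printoptions(precision=4,suppress=True)
for c in ['top','scene']:
    z=np.load(c+'0.npz');p=z['p'].astype(float);w=z['w'];hsv=cv2.cvtColor(z['p'],cv2.COLOR_RGB2HSV)
    H,S,V=[hsv[...,i].astype(int) for i in range(3)]
    m=(abs(w[...,2]-.108)<.006)&(S<60)&(V>60)&(abs(w[...,0]-.54)<.2)&(abs(w[...,1]+.13)<.22)
    P=w[m];r=cv2.minAreaRect(P[:,:2].astype(np.float32));print(c,'plate',m.sum(),P[:,2].mean(),r)
    for nm,lo,hi,zl,zh in [('orange',8,22,.112,.13),('grip',8,22,.15,.185),('green',45,75,.15,.185),('gbar',45,75,.12,.143),('red',0,4,.112,.13)]:
        m=(H>=lo)&(H<=hi)&(S>120)&(w[...,2]>zl)&(w[...,2]<zh);P=w[m]
        if len(P)>3: print(c,nm,len(P),P.mean(0),P.min(0),P.max(0),cv2.minAreaRect(P[:,:2].astype(np.float32)))
    for b in [(.437,.109),(.453,.245)]:
        m=(H>95)&(H<130)&(np.hypot(w[...,0]-b[0],w[...,1]-b[1])<.07)&(w[...,2]>.0);P=w[m]
        top=P[P[:,2]>P[:,2].max()-.008]
        print(c,'beaker',b,P[:,2].max(),cv2.minEnclosingCircle(top[:,:2].astype(np.float32)))
i=viewer.camera_info('top');print(i['intrinsics'])
t=cv2.imread('pics/top0.png')
cv2.imwrite('pics/conf.png',np.hstack([cv2.resize(t[205:305,150:270],None,fx=3.3,fy=3.3),cv2.resize(t[180:280,315:435],None,fx=3.3,fy=3.3)]))
E
```

```text
top plate 4073 0.10695974314388834 ((0.5395807027816772, -0.13997602462768555), (0.2752784192562103, 0.18077971041202545), 84.62213134765625)
top orange 278 [ 0.5336 -0.1935  0.117 ] [ 0.48   -0.2154  0.112 ] [0.6614 0.2347 0.1282] ((0.5701027512550354, 0.012728765606880188), (0.46079349517822266, 0.10799650847911835), 79.97978210449219)
top grip 47 [ 0.5331 -0.1979  0.1668] [ 0.5241 -0.2063  0.15  ] [ 0.5425 -0.1889  0.174 ] ((0.5332457423210144, -0.19744029641151428), (0.018591029569506645, 0.016535675153136253), 6.627721786499023)
top green 45 [ 0.5353 -0.1306  0.1707] [ 0.5285 -0.1418  0.1504] [ 0.543  -0.1214  0.1778] ((0.5359373092651367, -0.13179408013820648), (0.020328108221292496, 0.013860457576811314), 85.58334350585938)
top gbar 159 [ 0.5688 -0.1296  0.1354] [ 0.1109 -0.1481  0.1202] [0.6003 0.573  0.1429] ((0.3363584876060486, 0.19904837012290955), (0.05758345499634743, 0.8714767098426819), 34.86045837402344)
top red 73 [ 0.5484 -0.0435  0.1181] [ 0.4765 -0.0544  0.1121] [ 0.6197 -0.032   0.126 ] ((0.5478377342224121, -0.04359561577439308), (0.010262365452945232, 0.144327
[... 1020 characters left out ...]
 [ 0.5752 -0.1336  0.1365] [ 0.5357 -0.1449  0.123 ] [ 0.6057 -0.1229  0.1423] ((0.5705999732017517, -0.13367383182048798), (0.01941894367337227, 0.07077160477638245), 86.69137573242188)
scene red 98 [ 0.5515 -0.0429  0.1182] [ 0.4772 -0.0555  0.1122] [ 0.6245 -0.0328  0.123 ] ((0.5506964325904846, -0.044141754508018494), (0.012235095724463463, 0.14775049686431885), 84.98828125)
scene beaker (0.437, 0.109) 0.054673557586051746 ((0.442290335893631, 0.10609862208366394), 0.035948269069194794)
scene beaker (0.453, 0.245) 0.07399473983843852 ((0.4535013735294342, 0.24526165425777435), 0.046954136341810226)
[[522.0102   0.     277.4247]
 [  0.     522.0102 211.8755]
 [  0.       0.       1.    ]]
```

View pics/conf.png

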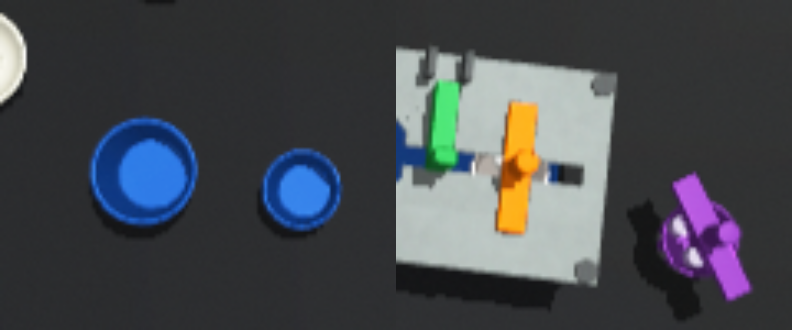

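The confirming crop shows the large beaker at (143,172) and the small one at (301,190). The orange-barred basket hangs at (518,165) and the purple decoy is at (712,235). The large beaker's rim measures 90–94 mm and its height about 70 mm, so it fits the description; the small one's rim is only about 70 mm. The stand pose is also settled, so I'll open the gate.

```bash
cat >> h.py <<'E'
yaw=-np.radians(5.35); O=np.array([.5408,-.1277])
ex=np.array([np.cos(yaw),np.sin(yaw)]); ey=np.array([-ex[1],ex[0]])
def W(x,y,z): return np.r_[O+x*ex+y*ey,z]      # stand frame -> world
def S(p): d=np.array(p)[:2]-O; return np.array([d@ex,d@ey])
def Rz(s): # tool down, closing axis along s*stand x
    y=np.r_[s*ex,0.]; z=np.array([0,0,-1.]); return np.column_stack([np.cross(y,z),y,z])
def F():
    return np.array(env.sense()['wrist_force'])
E
python3 - <<'E'
from h import *
np.set_printoptions(precision=3,suppress=True)
q0=np.array(env.sense()['joint_positions'])
best=None
for s in (1,-1):
    js=[solver.inverse_kinematics(p,Rz(s)) for p in (W(-.06,-.005,.26),W(0,-.1,.12),W(0,.065,.3),np.array([.453,.244,.115]))]
    print(s,js)
    if all(j is not None for j in js):
        c=max(abs(np.array(j)[6]) for j in js)
        if best is None or c<best[0]: best=(c,s)
s=best[1]; print('use',s); R=Rz(s); np.save('R.npy',R)
effector.grasp(5)
env.reach(W(-.06,-.005,.26),R)
env.movel(W(-.06,-.005,.146),R)
f0=F(); print('f0',f0)
env.movel(W(.040,-.005,.146),R,rate=.08); print(F()-f0)
for x in np.arange(.043,.062,.0015):
    env.movel(W(x,-.005,.146),R,rate=.03); f=(F()-f0)[:2]@ex; print(round(x,4),round(f,1))
    if abs(f)>12: break
env.movel(W(x-.012,-.005,.146),R)
env.movel(W(x-.012,-.005,.25),R)
p,d=shot('scene'); print([r for r in tip_of('scene','gate_tab')][:1],[S(r['at']) for r in tip_of('scene','gate_tab')]); print(env.sense()['t'])
E
```

```text
1 [array([-0.642,  0.201,  0.962,  1.963, -0.188,  1.07 ,  0.308]), array([-0.304,  0.6  ,  0.879,  1.902, -0.58 ,  0.916,  0.766]), array([-0.66 ,  0.27 ,  0.873,  1.791, -0.223,  1.183,  0.187]), array([-0.932,  0.395,  0.455,  2.039, -0.248,  0.76 , -0.42 ])]
-1 [array([-0.909,  0.381,  1.386,  1.972, -0.416,  1.131, -2.587]), array([-0.525,  0.915,  1.341,  1.913, -0.983,  1.187, -2.043]), array([-0.946,  0.483,  1.369,  1.803, -0.497,  1.272, -2.678]), array([-0.426,  0.385, -0.161,  2.006,  0.088,  0.757,  2.41 ])]
use 1
f0 [ 0.113 -0.043  0.018]
[ 0.611 -0.013 -0.249]
0.043 -1.3
0.0445 -1.2
0.046 -1.8
0.0475 -1.6
0.049 -2.1
0.0505 -1.0
0.052 -1.1
0.0535 -1.8
0.055 -4.9
0.0565 -9.9
0.058 -14.3
[{'at': [0.612, -0.1415, 0.1557], 'score': 0.83}] [array([ 0.072, -0.007])]
11.65
```

```bash
python3 - <<'E'
from h import *
R=np.load('R.npy')
env.movel(W(0,-.115,.25),R,rate=.2)
env.movel(W(0,-.115,.135),R,rate=.15)
f0=F()
env.movel(W(0,-.115,.1135),R,rate=.06); print('down',F()-f0)
f0=F()
for y in np.r_[-.105:-.08:.005]:
    env.movel(W(0,y,.1135),R,rate=.06); print(round(y,3),np.round(F()-f0,1))
shot('scene','push.png'); print(env.sense()['t'])
print([(S(r['at']),r['at'],r['score']) for r in tip_of('scene','basket_grip')])
E
```

```text
down [0.19828367 0.17159655 0.73029502]
-0.105 [ 0.5 -0.  -0.2]
-0.1 [-0.2  1.4  0. ]
-0.095 [0.7 1.2 0.1]
-0.09 [ 0.4  1.2 -0.2]
-0.085 [ 0.1 -0.2 -1.2]
15.1917
[(array([-0.03706245, -0.24452089]), [0.4811, -0.3677, 0.1242], 0.95), (array([ 0.00048829, -0.06312948]), [0.5354, -0.1906, 0.1505], 0.73)]
```

```bash
python3 - <<'E'
from h import *
R=np.load('R.npy'); f0=F()
for y in np.r_[-.075:.0351:.01]:
    env.movel(W(0,y,.1135),R,rate=.06); f=F()-f0
    if np.linalg.norm(f)>15: print('stuck',y,f); break
else:
    for y in np.arange(.0365,.050,.0015):
        env.movel(W(0,y,.1135),R,rate=.03); f=F()-f0; print(round(y,4),np.round(f,1))
        if f[:2]@ey<-8: break
p,d=shot('scene'); w=cloud('scene',d)
cv2.imwrite('pics/home.png',cv2.resize(p[120:260,170:310,::-1],None,fx=4,fy=4,interpolation=2))
p2,d=shot('top','home_t.png')
print([(S(r['at']),r['at'],r['score']) for r in tip_of('scene','basket_grip')],env.sense()['t'])
E
```

```text
0.0365 [-0.   0.5  1. ]
0.038 [-1.2  0.   0.1]
0.0395 [ 0.  -0.8 -0.2]
0.041 [-0.  -1.2 -0.1]
0.0425 [-0.1 -2.2 -0.2]
0.044 [ 0.9 -0.6 -1.3]
0.0455 [ 0.6 -3.8 -0.2]
0.047 [ 1.1 -7.1 -0.6]
0.0485 [  0.2 -10.2  -1. ]
[(array([-0.03883329, -0.24920641]), [0.4789, -0.3722, 0.1284], 0.65)] 21.4417
```

View pics/home.png

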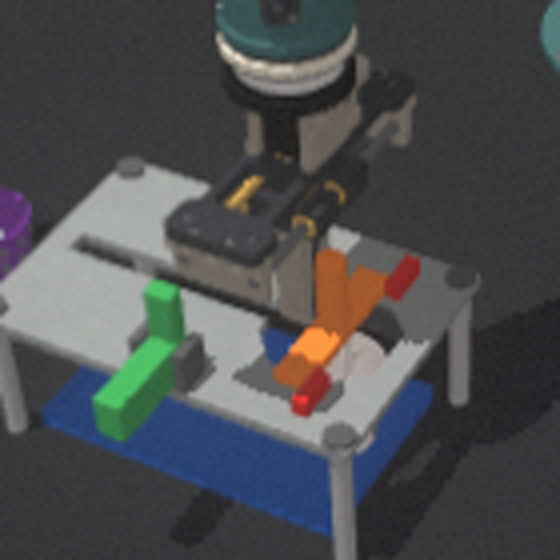

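The picture shows the gate bar fully out (crop 140,370) and the cross-bar against both red stops (crop 405,275 and 310,392). I'll back off and measure the grip before grasping.

```bash
python3 - <<'E'
from h import *
R=np.load('R.npy')
env.movel(W(0,.030,.1135),R,rate=.05)
env.movel(W(0,.030,.26),R,rate=.2)
effector.release()
env.movel(W(0,-.06,.26),R,rate=.2)
for c in ('scene','top'):
    p,d=shot(c,c+'_g.png'); w=cloud(c,d); h=cv2.cvtColor(p,cv2.COLOR_RGB2HSV)
    o=(h[...,0]>=8)&(h[...,0]<=22)&(h[...,1]>120)&(abs(w[...,0]-.547)<.08)&(abs(w[...,1]+.065)<.06)
    for zl,zh in ((.11,.125),(.145,.18)):
        P=w[o&(w[...,2]>zl)&(w[...,2]<zh)]
        if len(P)>3:
            r=cv2.minAreaRect(P[:,:2].astype(np.float32)); print(c,len(P),P[:,2].max(),S(r[0]),r)
    print([(S(r['at']),r['at'],r['score']) for r in tip_of(c,'basket_grip')])
    print([(S(r['at']),r['at'],r['score']) for r in tip_of(c,'basket')])
print(env.sense()['t'])
E
```

```text
scene 275 0.12430371376224658 [0.00346345 0.06741784] ((0.5505343675613403, -0.060898784548044205), (0.026875242590904236, 0.11176319420337677), 85.41547393798828)
scene 93 0.1721311144294887 [0.00468039 0.06794591] ((0.551795244216919, -0.060486480593681335), (0.01900406926870346, 0.019527297466993332), 88.23033905029297)
[(array([-0.00045067,  0.06594526]), [0.5465, -0.062, 0.1536], 0.94), (array([-0.03666452, -0.24769762]), [0.4812, -0.3709, 0.1275], 0.85), (array([0.00017769, 0.06459798]), [0.547, -0.0634, 0.0206], 0.54), (array([0.07905941, 0.36556396]), [0.6536, 0.2289, -0.0018], 0.2)]
[(array([-0.04107932, -0.24560012]), [0.477, -0.3684, -0.003], 0.94), (array([0.0075611 , 0.06619335]), [0.5545, -0.0625, 0.0206], 0.76)]
top 278 0.12497585417180646 [0.00033188 0.06740831] ((0.547415554523468, -0.060616280883550644), (0.024272073060274124, 0.10911006480455399), 84.63127899169922)
top 45 0.17487749930396168 [0.00073127 0.06774431] ((0.5478445291519165, -0.06031898781657219), (0.01705358922481537, 0.018325351178646088), 46.30281448364258)
[(array([-0.03650269, -0.24728072]), [0.4814, -0.3705, 0.1291], 0.88), (array([0.00175507, 0.06384176]), [0.5485, -0.0643, 0.1476], 0.55)]
[(array([0.00037382, 0.06572116]), [0.5473, -0.0623, 0.0141], 0.96), (array([-0.04150621, -0.25176679]), [0.476, -0.3745, 0.0011], 0.81)]
25.1167
```

```bash
python3 - <<'E'
from h import *
R=np.load('R.npy')
env.movel(W(.001,.0665,.26),R,rate=.2)
env.movel(W(.001,.0665,.127),R,rate=.12)
effector.grasp(35); s=env.sense(); print(s['gripper_width'],s['grasp_force']); f0=F()
env.movel(W(.001,.0665,.137),R,rate=.05); print(np.round(F()-f0,1))
env.movel(W(.001,.0665,.265),R,rate=.1); print(np.round(F()-f0,1),env.sense()['gripper_width'])
B=np.array([.453,.244])
env.movel(np.r_[B,.265],R,rate=.15); env.pause(.3)
for c in ('top','scene'):
    p,d=shot(c); cv2.imwrite('pics/over_%s.png'%c,cv2.resize(p[120:330,100:420,::-1],None,fx=2.4,fy=2.4,interpolation=2)); w=cloud(c,d); h=cv2.cvtColor(p,cv2.COLOR_RGB2HSV)
    P=w[(h[...,0]>95)&(h[...,0]<130)&(h[...,1]>100)&(np.hypot(w[...,0]-B[0],w[...,1]-B[1])<.07)&(w[...,2]>.06)&(w[...,2]<.085)]
    if len(P)>3: print(c,'rim',len(P),cv2.minEnclosingCircle(P[:,:2].astype(np.float32)))
    P=w[(h[...,1]<60)&(h[...,2]>90)&(np.hypot(w[...,0]-B[0],w[...,1]-B[1])<.06)&(w[...,2]>.14)&(w[...,2]<.215)]
    if len(P)>3: print(c,'cup',len(P),P.min(0),P.max(0))
    print([(r['at'],r['score']) for r in tip_of(c,'basket')],[(r['at'],r['score']) for r in tip_of(c,'beaker')])
print(env.sense()['ee_pos'],env.sense()['t'])
E
```

```text
0.019356397283886637 34.99984681606293
[-1.8 -0.2 -2.6]
[-1.8 -0.1 -2.9] 0.01952821364196251
top rim 92 ((0.4515059292316437, 0.2408692091703415), 0.04485033452510834)
top cup 150 [0.42119928 0.21297777 0.1537252 ] [0.4782329  0.24322842 0.21492207]
[([0.4769, -0.3752, 0.0004], 0.78), ([0.453, 0.2415, 0.157], 0.6)] [([0.4366, 0.1063, 0.0012], 0.97), ([0.4495, 0.2441, -0.0014], 0.92)]
scene rim 245 ((0.45390012860298157, 0.24365490674972534), 0.04675291106104851)
scene cup 519 [0.42412404 0.21332055 0.15576953] [0.48770987 0.27653362 0.21495113]
[([0.4796, -0.3717, -0.0022], 0.74), ([0.4501, 0.2454, 0.1603], 0.61)] [([0.4391, 0.1091, -0.0023], 0.85), ([0.4566, 0.244, 0.0012], 0.69)]
[0.45297361 0.24400053 0.26498875] 32.9167
```

View pics/over_scene.png

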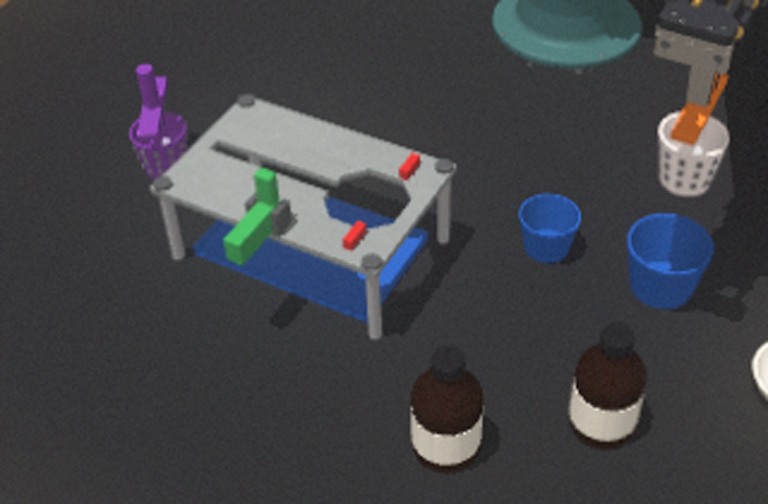

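The basket hangs upright in the gripper (crop 690,150) over the large beaker (crop 668,260), and the gate is still open. I'll lower it with force checks.

```bash
python3 - <<'E'
from h import *
R=np.load('R.npy'); B=np.array([.453,.2437])
env.movel(np.r_[B,.190],R,rate=.12); env.pause(.2); f0=F()
for z in np.r_[np.arange(.180,.125,-.01),np.arange(.122,.106,-.0015)]:
    env.movel(np.r_[B,z],R,rate=.04); f=F()-f0; print(round(z,4),np.round(f,1))
    if f[2]>3 : break
shot('scene'); print(env.sense()['t'],[(r['at'],r['score']) for r in tip_of('scene','basket_grip')])
E
```

```text
0.18 [-0.   0.1 -0.8]
0.17 [-0.6 -0.7 -1.3]
0.16 [-0.3  0.7 -0.4]
0.15 [-1.1 -0.1 -1.3]
0.14 [-0.9  0.6 -0.5]
0.13 [-0.3  0.4 -0.3]
0.122 [ 0.5 -0.5 -1.1]
0.1205 [-1.1 -0.2 -0.6]
0.119 [-0.8  0.6 -0.9]
0.1175 [-0.2 -0.6  0.2]
0.116 [-0.4 -0.8 -0.8]
0.1145 [-0.6 -0.4 -0.2]
0.113 [-1.2  0.7 -0.7]
0.1115 [-4.  -0.9 14.6]
38.4417 [([0.4794, -0.3741, 0.1279], 0.62), ([0.4515, 0.245, 0.1348], 0.57)]
```

```bash
python3 - <<'E'
from h import *
R=np.load('R.npy'); B=np.array([.453,.2437])
env.movel(np.r_[B,.1127],R,rate=.03)
effector.release(); env.pause(.3)
env.movel(np.r_[B,.25],R,rate=.1)
env.movel([.40,.10,.30],R,rate=.2); env.pause(.5)
for c in ('top','scene'):
    p,d=shot(c); w=cloud(c,d); h=cv2.cvtColor(p,cv2.COLOR_RGB2HSV)
    near=np.hypot(w[...,0]-B[0],w[...,1]-B[1])<.07
    P=w[(h[...,0]>95)&(h[...,0]<130)&(h[...,1]>100)&near&(w[...,2]>.06)&(w[...,2]<.085)]
    print(c,'rim',cv2.minEnclosingCircle(P[:,:2].astype(np.float32)))
    o=(h[...,0]>=8)&(h[...,0]<=22)&(h[...,1]>120)&near
    for zl,zh in ((.09,.112),(.135,.17)):
        P=w[o&(w[...,2]>zl)&(w[...,2]<zh)]; print(zl,len(P),P[:,2].max(),cv2.minAreaRect(P[:,:2].astype(np.float32)))
    cv2.imwrite('pics/end_%s.png'%c,cv2.resize(p[170:330,150:450,::-1] if c=='scene' else p[200:300,140:260,::-1],None,fx=2.6,fy=2.6,interpolation=2))
print(env.sense()['t'])
a,b=[cv2.imread('pics/end_%s.png'%c) for c in('scene','top')]
cv2.imwrite('pics/end.png',np.vstack([a,np.pad(b,((0,0),(0,a.shape[1]-b.shape[1]),(0,0)))])[:600])
E
```

```text
top rim ((0.45275118947029114, 0.24422374367713928), 0.04587965086102486)
0.09 304 0.1112174712031262 ((0.45238399505615234, 0.24403631687164307), (0.024328747764229774, 0.1096801608800888), 84.37248229980469)
0.135 50 0.16215966194360965 ((0.4521920680999756, 0.24426952004432678), (0.01871059276163578, 0.01960473693907261), 17.523862838745117)
scene rim ((0.45482364296913147, 0.24384671449661255), 0.04694003239274025)
0.09 218 0.11124308106274239 ((0.45434752106666565, 0.24437198042869568), (0.023579208180308342, 0.11219130456447601), 84.9233627319336)
0.135 77 0.15934935838480146 ((0.45540016889572144, 0.2437554895877838), (0.017128165811300278, 0.019929805770516396), 84.43919372558594)
43.2583
```

View pics/end.png

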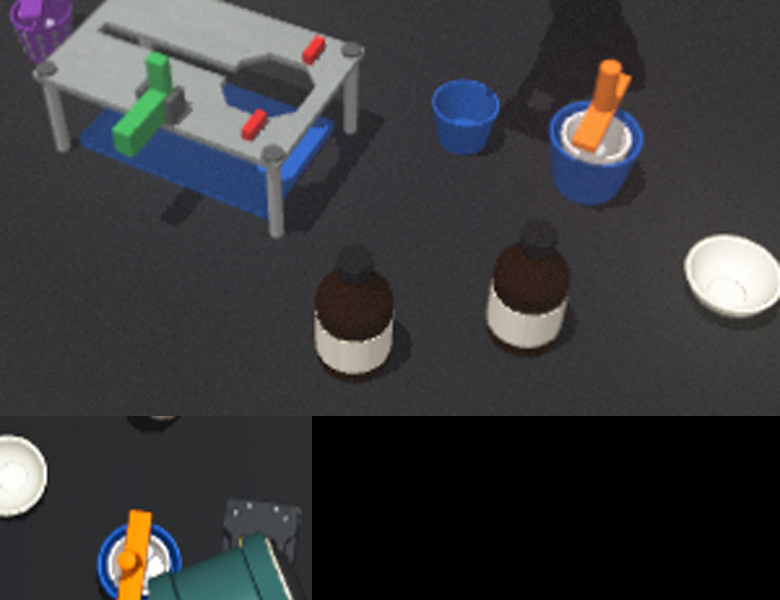

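The basket is seated and upright in the large beaker (crop 597,135), centred to about 1 mm. The gate is still open (crop 140,115), and the bottles and dish haven't moved.

```bash
python3 -c "
from h import *
print(workorder.finish_job())"
```

```text
the job is handed in; nothing more can be done
None
```

I handed the job in, with no verdict returned: the gate was pushed open to its stop, the basket was pushed home, lifted out and set down upright in the large blue beaker, centred to about 1 mm, with the bottles and dish untouched.

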